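# Slide a spacer along the rail into the corner of a squaring jig

### The arm

A 6-joint arm with a two-finger parallel gripper is mounted at the origin on a cart in front of the work surface, level with it; the furniture and walls round the work are solid. World frame = base frame: x ahead of the robot, y to its left, z up, the work surface at z = 0. Lengths are in mm, angles in rad, forces in N, time in s.
With the tool pointing down it reaches from about 350 to 775 mm from the base axis. Payload 7.3 kg.
Tool frame: the origin (TCP) lies on the centre line of the jaws, within the pads' length; the fingertips stand finger_overhang ahead of it and the grasp point (between the pads) lies 8 mm behind it (finger_overhang is the distance from the TCP to the fingertips, in mm); z points along the fingers, y is the line along which they close (so a half turn about z gives the same grasp; the last joint's range is limited). The gripper opens to 92 mm and grips with 3 to 60 N. Pads are 19 mm wide; open, the fingers measure 130 mm over their backs; the gripper's body (75 mm by 190 mm) begins 47 mm behind the grasp point.
Start: joints at [-0.146, 0.342, 1.524, -0, 1.275, -0.146], TCP at [525.021, 0.019, 199.341] pointing down, gripper open.
Joint ranges: [-2.53, 2.53], [-0.77, 2.02], [0.04, 2.7], [-1, 4.14], [0.28, 2.66], [-3.11, 3.11]. Speed limits (rad/s): [2.57, 2.57, 3.14, 3.14, 3.14, 3.14].

### API

Orientations are given as [roll, pitch, yaw] about the fixed x, y, z axes, in that order (R = Rz(yaw) Ry(pitch) Rx(roll)).
In Python, from plant import get_obs, capture, close_job, finger_overhang gives the robot as it stands.
- The arm moves only by the shell command python3 -m inch 'ROWS'. ROWS is JSON, one flat list of numbers, 7 for each row, row after row: the turn, a rotation vector about the tool's x, y, z scaled (see below), then the shift along the tool's x, y, z scaled (see below), then the closure, from -1 (fully open) to 1 (shut). In form: [ax, ay, az, tx, ty, tz, gripper, ax, ay, az, tx, ty, tz, gripper, ...]. A call has 1 to 10 rows; each row shifts and turns the commanded pose from where the row before left it, along the tool's axes as they then stand; what a row does not reach is not made up. The controller multiplies each number of a shift by 0.8 m and each number of a turn by 1.5 rad. A row lasts 1/12 s, in which the tool goes at most 41.7 mm and 7.16 degrees, less where a joint would pass 70% of its speed; a pose out of reach is approached as far as the arm can. A call with a number of a shift or a turn outside -1 to 1 is refused whole. A call with a gripper value outside its range is refused whole. The fingers move at their own pace and stop on an object; the grip force is fixed at half the most. Time passes only in rows, so rows that do not move let the fingers close. It gives the time, the measured TCP pose, the force, the opening and the grip force at its end, in the units of the state.
- get_obs(): the state, without advancing time (a new reading comes with each control period).
- capture(name): name is "scene" or "side" or "wrist"; returns a dict with "image" (400x640x3 uint8, red, green, blue), "mtx" (3x3 intrinsics, pixels), "distortion" ([k1, k2, p1, p2, k3] as OpenCV has them; the pictures are not rectified), "pose" (4x4, takes a point from camera to world coordinates). Camera axes: x right, y up, looking along -z (the intrinsics and any distortion apply to the point x, -y, -z); pixel columns grow to the right and rows downward; lengths in mm; the calibration is good to about 2 mm. A picture is of the moment at which its call begins. There is no depth.
- close_job(): hands the job in; it is judged then, once.
The state is a dict: "time": time; "joint_positions": joint angles; "dq": joint speeds; "tau": joint torques, N m; "tool_pos": TCP position; "tcp_rot": TCP orientation; "contact_force": force on the tool from outside, world axes, zero at the start; "moment": the same for the moment, N m; "grip_width": finger opening in mm; "finger_force": force on a finger pad.
Only numpy, scipy, OpenCV 4.12 (cv2) and the standard library are available. Lean on these libraries where they do the work, as an engineer would, in place of code of your own. Each camera call takes 0.05 s, during which the arm holds its last target. There are 200 camera calls.

### The job

Set the steel spacer plate home in the corner pocket of the squaring jig, using only the fingertips or the outside of the fingers: first push it squarely against the jig's long rail, well before the pocket, then drag or push it along the rail, keeping it against the rail all the way, until it lies flush in the corner, against both the rail and the end stop. Do it gently, without pinching the spacer or lifting it off the board, leave the loupe, eraser and thread spool where they are, and finish clear of everything.

Things in the scene. Friction and masses are not known exactly. Their poses are not given: they have to be found in the camera images.
- jig: Squaring jig fixed to the table: plywood board 150 x 260 x 12 mm (x, y, z); origin at the centre of its underside. An aluminium rail, 18 mm wide, 14 mm high above the board, runs along y on the board's +x edge (far from the robot), inner face at x = +57 mm. An end stop of the same height at the -y end has its inner face at y = -115 mm and spans x = -3 to +57 mm.
- pocket (a point): Point on the board's top (jig x +35, y -85, z 12 mm) where the spacer's origin lies when fully home; axes as the jig's. The pocket is a 48 mm wide slot open to +y between the rail and a lip of the rail's height: lip 12 mm wide, inner face at jig x = +9 mm, from the stop to y = -81 mm, then flaring away from the rail to y = -65 mm.
- spacer: Loose steel spacer plate, 44 x 60 x 16 mm (x, y, z), about 0.2 kg, flat on the board, 2 mm higher than the rail; origin at the centre of its underside. It starts 115 to 170 mm from home along the rail, off the rail, turned up to 30 degrees. Home, its 60 mm sides lie along the rail, axes as the jig's, and its last 26 mm stand out past the straight lip.
- loupe: Bystander: black loupe, 37 mm wide, 38 mm high, standing on the jig's board on the robot's side of the pocket's lip; origin at the centre of its underside.
- eraser: Bystander: eraser 23 x 40 x 13 mm lying on the table behind the rail; origin at the centre of its underside.
- thread_spool: Bystander: thread spool, 31 mm wide, 40 mm high, standing on the table past the end-stop end of the jig; origin at the centre of its underside.
Things that resemble listed ones, but are neither listed nor needed, are in the scene too. There is more than one size of the spacer; the one meant has the size given above.

How it is judged (in metres and radians):
On the way:
1. the spacer lies squarely against the rail (within 3 mm, 4 degrees), still at least 70 mm from home (x of spacer in the frame of pocket between -0.003 and 0.003 m and angle between the y axis of spacer and the y axis of jig, either way round below 0.07 rad and y of spacer in the frame of pocket above 0.07 m), for 0.1 s.
At the end, for the whole second after the job is handed in: The spacer lies flat in the corner, within 2.8 mm of the rail and 3 mm of the end stop, square to within 4 degrees, at rest (x of spacer in the frame of pocket between -0.0028 and 0.0028 m and y of spacer in the frame of pocket between -0.003 and 0.003 m and z of spacer in the frame of pocket below 0.002 m and angle between the y axis of spacer and the y axis of jig, either way round below 0.07 rad and linear speed of spacer below 0.01 m/s); the robot touches nothing.
It fails at once if the spacer is lifted off the board or tipped (z of spacer in the frame of pocket above 0.006 m or angle between spacer's own z axis and vertical above 0.15 rad).
It fails at once if the spacer is more than 8 mm off the rail on its way along it (nearer than 70 mm to home) (y of spacer in the frame of pocket below 0.07 m and x of spacer in the frame of pocket below -0.008 m).
It fails at once if the spacer is pinched or pressed hard (over 35 N) (contact force between the fingers and spacer above 35 N).
It fails at once if a bystander is moved more than 15 mm (distance of any of loupe, eraser, thread_spool from where it was at the start of the episode above 0.015 m).
It also fails if it takes over 51 s, if anything falls off the work surface, if the arm or the gripper's body presses on something with over 40 N, if the wrist force passes 120 N, or if a joint passes its speed limit or range.

## Working session

There is one attempt and no reset: what is moved stays moved. The work goes in short steps, Python scripts to look and compute and a shell command to move; the robot and the scene stay as the last step left them, time stands still between calls to the robot, and variables do not carry over. Pictures are saved under pics/ and viewed, at most 10 in all, crops included, and the job is handed in when it is done.

```bash
mkdir -p pics
cat > h.py <<'E'
import numpy as np, cv2
from plant import get_obs, capture, close_job, finger_overhang
def ray(c,px):
    p=np.array(px,float).reshape(-1,1,2)
    u=cv2.undistortPoints(p,np.array(c["mtx"],float),np.array(c["distortion"],float)).reshape(-1,2)
    d=np.c_[u[:,0],-u[:,1],-np.ones(len(u))]
    T=np.array(c["pose"],float); return T[:3,3],d@T[:3,:3].T
def onz(c,px,z):
    o,d=ray(c,px); return o+d*((z-o[2])/d[:,2])[:,None]
def proj(c,P):
    T=np.linalg.inv(np.array(c["pose"],float)); q=np.atleast_2d(P)@T[:3,:3].T+T[:3,3]
    q=q*[1,-1,-1]
    return cv2.projectPoints(q,np.zeros(3),np.zeros(3),np.array(c["mtx"],float),np.array(c["distortion"],float))[0].reshape(-1,2)
E
python3 - <<'E'
from h import *
import pickle
print(get_obs(), finger_overhang)
for n in ["scene","wrist"]:
    c=capture(n); pickle.dump(c,open(n+"0.pkl","wb")); cv2.imwrite(f"pics/{n}0.png",c["image"][:,:,::-1]); print(n,np.round(c["pose"],2).tolist())
E
```

```text
{'time': 0.0, 'joint_positions': array([-1.46017084e-01,  3.42712485e-01,  1.52500872e+00, -4.36337235e-06,
        1.27535919e+00, -1.46003206e-01]), 'dq': array([ 0.00067861,  0.00010898, -0.00019194, -0.00067633,  0.00182392,
        0.00096904]), 'tau': array([ 7.61924657e-04, -4.31245601e+01, -2.44219762e+01,  7.17750052e-02,
        5.59406646e-02, -1.04314388e-04]), 'tool_pos': array([5.24568168e+02, 7.53388733e-02, 1.98653184e+02]), 'tcp_rot': array([-3.14012014e+00, -2.12315803e-04,  1.57078357e+00]), 'contact_force': array([ 0.97410986, -0.0550583 ,  0.01354585]), 'moment': array([ 0.01036398,  0.01047297, -0.0222093 ]), 'finger_force': 0.0, 'grip_width': 91.85522297177761} 11.0
scene [[-0.77, 0.38, -0.51, 69.27], [-0.64, -0.45, 0.63, 658.0], [0.01, 0.81, 0.58, 620.41], [0.0, 0.0, 0.0, 1.0]]
wrist [[1.0, -0.0, 0.0, 525.35], [0.0, 0.97, 0.26, 70.92], [-0.0, -0.26, 0.97, 383.85], [0.0, 0.0, 0.0, 1.0]]
```

View pics/scene0.png

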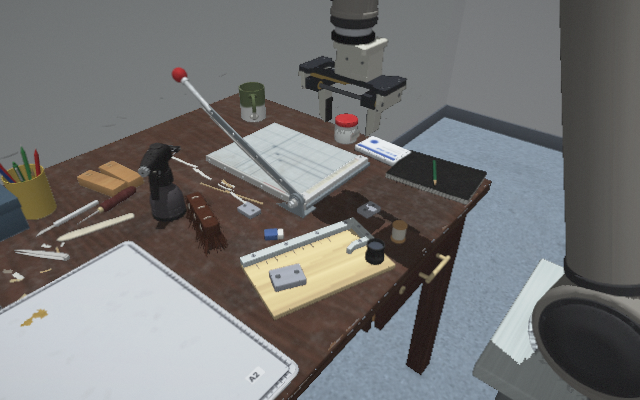

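View pics/wrist0.png

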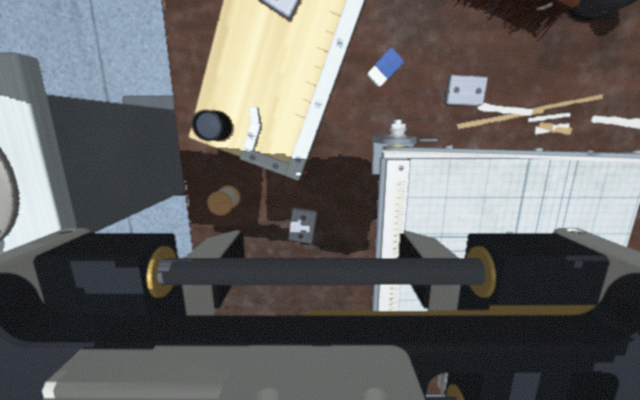

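Scene picture: the jig is at about (318,265), and its rail runs from (245,258) to (352,228). The loupe is at (375,251), the spool at (399,231) and the eraser at (273,234). The wrist picture shows the rail's end-stop corner at about (298,172), the stop along (243,157)-(298,175), the lip at (253,130), and the spacer cut off at (283,5).

Candidates for the spacer (scene pixels): the plate on the board at (287,277), a small plate on the table at (249,210), and another on the table at (368,210). I choose (287,277), the one lying on the board, and will check it in a crop.

Run:
```python
from h import *
import pickle
c=pickle.load(open("scene0.pkl","rb")); im=c["image"][:,:,::-1]
cv2.imwrite("pics/crop0.png",cv2.resize(im[200:320,230:410],None,fx=4.4,fy=4.4,interpolation=cv2.INTER_CUBIC))
print("plate",onz(c,[(287,272)],28).round(),onz(c,[(249,208),(368,208)],5).round())
w=pickle.load(open("wrist0.pkl","rb"))
print("rail top corner, far pt",onz(w,[(298,178),(363,0)],26).round(1))
print("stop",onz(w,[(243,155)],26).round(1), "loupe top", onz(w,[(212,125)],50).round(1))
```

```text
plate [[488. 222.  28.]] [[708. 109.   5.]
 [502. -65.   5.]]
rail top corner, far pt [[495.6   8.8  26. ]
 [570.2 205.2  26. ]]
stop [[427.9  37.5  26. ]] loupe top [[401.8  73.2  50. ]]
```

View pics/crop0.png

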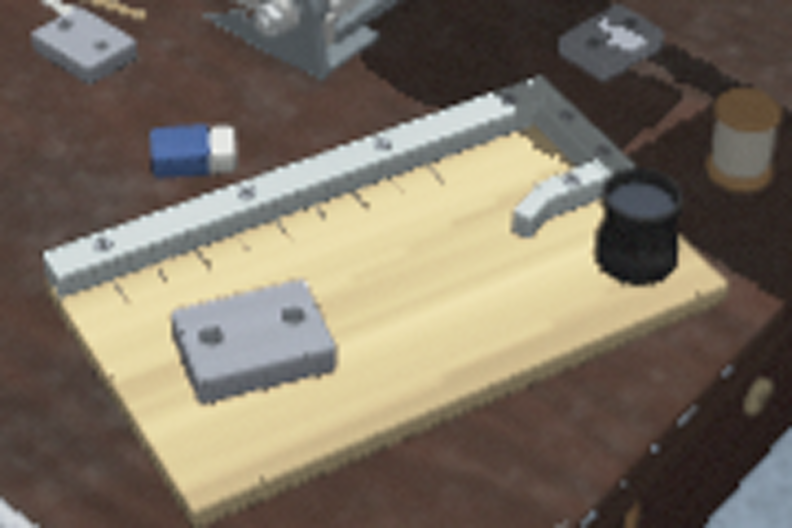

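```bash
python3 -m inch '[0,0,0,0.05,0.02,-0.02,-1, 0,0,0,0.05,0.02,-0.02,-1, 0,0,0,0.05,0.02,0,1, 0,0,0,0,0,0,1, 0,0,0,0,0,0,1]'
python3 - <<'E'
from h import *
import pickle
for n in ["wrist"]:
    c=capture(n); pickle.dump(c,open(n+"1.pkl","wb")); cv2.imwrite(f"pics/{n}1.png",c["image"][:,:,::-1])
E
```

```text
time: 0.52
tool_pos: [569.5, 113.2, 227.5]
tcp_rot: [-3.14, 0.0, 1.574]
contact_force: [0.1, -0.3, -0.0]
grip_width: 76.4
finger_force: 0.0
```

View pics/wrist1.png

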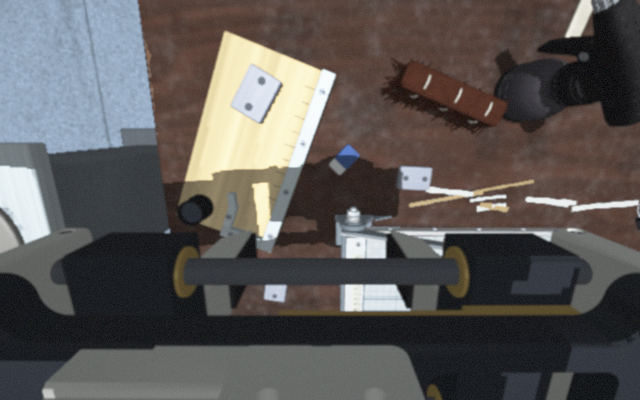

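The crop shows one two-hole plate on the board at about (255,340), with the only empty slot at its far end. The new wrist view shows the whole jig: rail from (328,70) to (264,248), spacer at (256,94), loupe at (195,209).

```bash
cat >> h.py <<'E'
def spacer(c,win):
    x0,y0,x1,y1=win; im=c["image"][y0:y1,x0:x1].astype(int)
    r,g,b=im[...,0],im[...,1],im[...,2]
    m=((b>r-8)&(r>70)).astype(np.uint8)   # grey, not yellow
    cs,_=cv2.findContours(m,cv2.RETR_EXTERNAL,cv2.CHAIN_APPROX_NONE)
    k=max(cs,key=cv2.contourArea).reshape(-1,2)+[x0,y0]
    return k
def rect(c,k,z):
    P=onz(c,k,z)[:,:2].astype(np.float32); return cv2.minAreaRect(P)
E
python3 - <<'E'
from h import *
import pickle
c=pickle.load(open("wrist1.pkl","rb"))
k=spacer(c,(222,55,292,130)); print("spacer",k.min(0),k.max(0),rect(c,k,28))
# rail: bright grey mask
im=c["image"].astype(int); m=((im[...,2]>im[...,0]-8)&(im[...,0]>110)).astype(np.uint8); 
m[:, :255]=0; m[:,345:]=0; m[:60]=0; m[160:]=0; m[:, :]*=1
n,l,s,ce=cv2.connectedComponentsWithStats(m)
for i in range(1,n):
    if s[i,4]>150:
        ys,xs=np.where(l==i); kk=np.c_[xs,ys]; print(s[i],rect(c,kk,26),)
P=onz(c,[(322,69),(335,74),(258,247),(270,250)],26); print(P.round(1))
print("board corner",onz(c,[(225,32),(179,204)],12).round(1), 'eraser',onz(c,[(345,159)],13).round(1))
E
```

```text
spacer [231  64] [281 122] ((486.6312561035156, 224.10365295410156), (58.342071533203125, 44.285972595214844), 59.24407196044922)
[255  66  27  57 892] ((501.4981689453125, 222.8629150390625), (66.86634826660156, 32.73411560058594), 86.92665100097656)
[ 291   69   46   91 1391] ((558.4786376953125, 195.9072723388672), (120.67559814453125, 19.09042739868164), 69.35440063476562)
[[570.2 254.   26. ]
 [586.4 248.3  26. ]
 [478.1  14.7  26. ]
 [495.5  10.   26. ]]
board corner [[448.4 298.9  12. ]
 [363.4  75.3  12. ]] eraser [[602.7 141.4  13. ]]
```

Jig frame: yaw about -20.8°, x_j=(.935,-.355), y_j=(.355,.935), rail inner face at s≈442.5, centre at t≈312. The spacer is at jig (-10, 70), 58x44 mm, turned a further 10° clockwise. I'll turn the tool so the closed fingers lie along the rail.

```bash
python3 -m inch '[0,0,-0.0805,0,0,0,1, 0,0,-0.0805,0,0,0,1, 0,0,-0.0805,0,0,0,1, 0,0,-0.0805,0,0,0,1, 0,0,-0.0805,0,0,0,1, 0,0,-0.0805,0,0,0,1, 0,0,-0.0805,0,0,0,1, 0,0,-0.0805,0,0,0,1, 0,0,-0.0805,0,0,0,1, 0,0,-0.0805,0,0,0,1]'; python3 -m inch '[0,0,0,0,0,0,1]'
cat >> h.py <<'E'
A=np.radians(-20.8); XJ=np.array([np.cos(A),np.sin(A)]); YJ=np.array([-np.sin(A),np.cos(A)])
O=385.5*XJ+312*YJ
def tojig(p): p=np.asarray(p)[...,:2]-O; return np.stack([p@XJ,p@YJ],-1)
def go(jx,jy,z):
    from scipy.spatial.transform import Rotation as R
    o=get_obs(); r=R.from_euler('xyz',o['tcp_rot']); t=np.r_[O+jx*XJ+jy*YJ,z]
    print("at jig",tojig(o['tool_pos']).round(1),o['tool_pos'][2].round(1),"yaw",np.degrees(o['tcp_rot'][2]).round(1),"F",o['contact_force'].round(1),"tool shift mm",r.inv().apply(t-o['tool_pos']).round(1),"units",(r.inv().apply(t-o['tool_pos'])/800).round(4))
E
python3 -c "
from h import *
go(-62,70,110)"
```

```text
time: 1.4
tool_pos: [569.0, 109.6, 228.1]
tcp_rot: [-3.141, -0.001, 2.782]
contact_force: [0.1, 0.0, -1.1]
grip_width: 5.9
finger_force: 0.0
time: 1.48
tool_pos: [569.0, 109.7, 228.1]
tcp_rot: [-3.141, -0.001, 2.781]
contact_force: [-0.1, -0.5, 0.4]
grip_width: 1.5
finger_force: 0.0
at jig [107.5  -7.4] 228.1 yaw 159.3 F [-0.1 -0.5  0.4] tool shift mm [169.2  77.8 118.1] units [0.2115 0.0973 0.1477]
```

```bash
python3 -m inch '[0,0,0,0.0264,0.0122,0.0185,1, 0,0,0,0.0264,0.0122,0.0185,1, 0,0,0,0.0264,0.0122,0.0185,1, 0,0,0,0.0264,0.0122,0.0185,1, 0,0,0,0.0264,0.0122,0.0185,1, 0,0,0,0.0264,0.0122,0.0185,1, 0,0,0,0.0264,0.0122,0.0185,1, 0,0,0,0.0264,0.0122,0.0185,1, 0,0,0,0,0,0,1, 0,0,0,0,0,0,1]'
python3 - <<'E'
from h import *
go(-62,70,29)
c=capture("wrist"); cv2.imwrite("pics/w2.png",c["image"][:,:,::-1])
E
```

```text
time: 2.32
tool_pos: [438.3, 243.9, 109.4]
tcp_rot: [-3.14, -0.001, 2.776]
contact_force: [-0.5, -0.6, 1.3]
grip_width: 0.3
finger_force: 0.0
at jig [-62.4  71.6] 109.4 yaw 159.1 F [-0.5 -0.6  1.3] tool shift mm [-0.5 -1.5 80.4] units [-0.0006 -0.0019  0.1005]
```

View pics/w2.png

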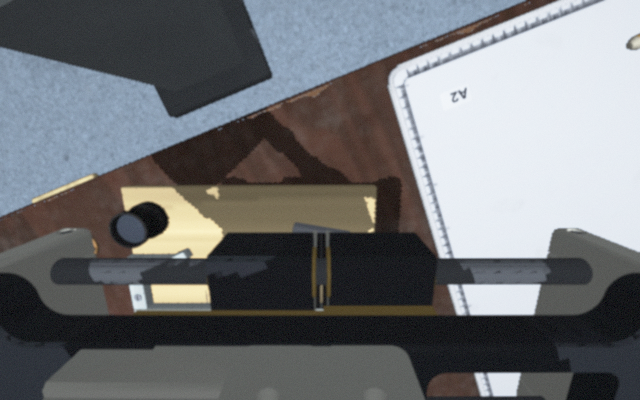

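The wrist view shows the board's near edge (123,186)-(377,184) level, so the tool is square to the jig. The spacer's edge shows at (320,228) behind the fingers. Lowering beside it now.

```bash
python3 -m inch '[0,0,0,0,-0.002,0.025,1, 0,0,0,0,0,0.025,1, 0,0,0,0,0,0.025,1, 0,0,0,0,0,0.015,1, 0,0,0,0,0,0.01,1, 0,0,0,0,0,0,1, 0,0,0,0,0,0,1]'
python3 - <<'E'
from h import *
go(-13,70,29)
E
```

```text
time: 2.95
tool_pos: [439.7, 242.3, 30.4]
tcp_rot: [3.141, 0.001, 2.777]
contact_force: [0.1, 0.6, 0.3]
grip_width: 0.0
finger_force: 0.0
at jig [-60.5  70.7] 30.4 yaw 159.1 F [0.1 0.6 0.3] tool shift mm [-47.5  -0.6   1.5] units [-0.0594 -0.0007  0.0018]
```

Push slowly, about 5 mm per row, in ten rows to x≈-13.

```bash
python3 -m inch '[0,0,0,-0.006,0,0.001,1, 0,0,0,-0.006,0,0,1, 0,0,0,-0.006,0,0,1, 0,0,0,-0.006,0,0,1, 0,0,0,-0.006,0,0,1, 0,0,0,-0.006,0,0,1, 0,0,0,-0.006,0,0,1, 0,0,0,-0.006,0,0,1, 0,0,0,-0.006,0,0,1, 0,0,0,0,0,0,1]'
python3 - <<'E'
from h import *
go(3.5,70,29)
c=capture("scene");cv2.imwrite("pics/s3.png",cv2.resize(c["image"][200:320,230:410,::-1],None,fx=4,fy=4,interpolation=cv2.INTER_CUBIC))
E
```

```text
time: 3.78
tool_pos: [480.2, 227.1, 29.1]
tcp_rot: [3.141, 0.001, 2.778]
contact_force: [-0.2, 0.3, -0.3]
grip_width: 0.3
finger_force: 0.0
at jig [-17.3  70.8] 29.1 yaw 159.2 F [-0.2  0.3 -0.3] tool shift mm [-20.8  -0.8   0.2] units [-0.0259 -0.001   0.0002]
```

View pics/s3.png

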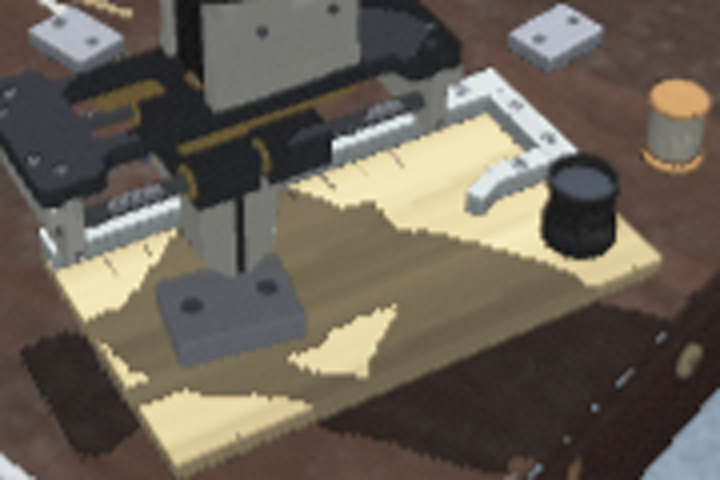

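The spacer has not moved: it is still at (232,310) in the crop, the fingertips appear at (240,272) beyond its rail-side edge, and the force is zero. I'll check the tip projection against the image.

Run:
```python
from h import *
import pickle
o=get_obs(); c=capture("scene"); p=o["tool_pos"]; f=lambda q:((proj(c,q)-[230,200])*4).round(0).tolist()
print("tip pred crop px",f(p-[0,0,11]),f(p),f(p-[0,0,17]), "tips at 28", f([p[0],p[1],28]))
print("spacer pred",f([486.6,224.1,28]))
c0=pickle.load(open("scene0.pkl","rb"))
print("pose diff",np.abs(np.array(c0["pose"])-c["pose"]).max())
# scene-view check: plate corners, rail ends, board corners
g=lambda x,y:(x/4.4+230,y/4.4+200)
print("plate top corners",onz(c0,[g(172,316),g(302,282),g(335,348),g(200,388)],28).round(1))
print("rail top inner ends",onz(c0,[g(60,280),g(520,118)],26).round(1))
w=pickle.load(open("wrist1.pkl","rb")); k=spacer(w,(222,55,292,130)); print(np.round(k.mean(0)))
im=w["image"][:, :, ::-1].copy(); P=proj(w,[486.6,224.1,28]); print(P)
for z in (0,28,60): print(z, onz(c0,[(287,275)],z).round(1), onz(w,[(256,94)],z).round(1))
d=capture("side"); cv2.imwrite("pics/side4.png",d["image"][:,:,::-1]); print(proj(d,p-[0,0,11]),proj(d,[486.6,224.1,28]))
```

```text
tip pred crop px [[234.0, 319.0]] [[233.0, 301.0]] [[234.0, 328.0]] tips at 28 [[233.0, 303.0]]
spacer pred [[226.0, 292.0]]
pose diff 0.0
plate top corners [[513.3 242.3  28. ]
 [485.3 192.2  28. ]
 [449.4 212.8  28. ]
 [476.4 264.3  28. ]]
rail top inner ends [[566.4 255.9  26. ]
 [481.2  40.6  26. ]]
[256.  93.]
[[255.76827478  94.08144634]]
0 [[502.3 206.9   0. ]] [[480.9 227.1   0. ]]
28 [[482.7 227.3  28. ]] [[486.9 224.2  28. ]]
60 [[460.4 250.5  60. ]] [[493.8 220.9  60. ]]
[[257.87019258 186.06724436]] [[261.15454696 182.07157155]]
```

View pics/side4.png

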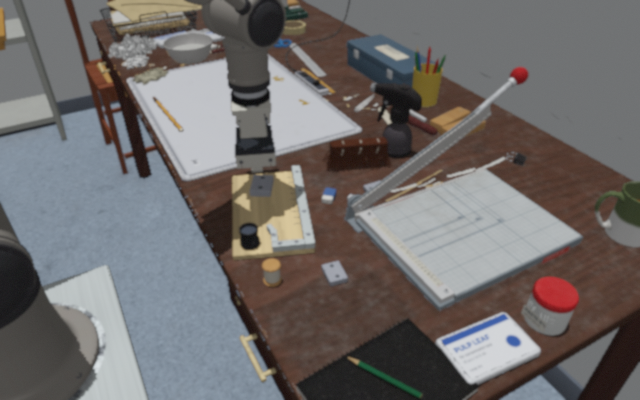

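The side view also shows the spacer unmoved at (261,186), with the gripper above and behind it at (255,165). The reported tip height therefore looks doubtful. I'll check tip projections in the wrist view and zoom in.

Run:
```python
from h import *
from scipy.spatial.transform import Rotation as R
o=get_obs(); p=o["tool_pos"]; Rm=R.from_euler('xyz',o["tcp_rot"]).as_matrix()
tiles=[]
for n,(x0,y0,x1,y1) in dict(scene=(255,235,325,295),side=(225,145,295,205)).items():
    c=capture(n); im=c["image"][:,:,::-1]
    t=cv2.resize(im[y0:y1,x0:x1],None,fx=5.7,fy=5.7,interpolation=cv2.INTER_CUBIC)
    for q in ([-9.5,-19,11],[-9.5,19,11],[9.5,19,11],[9.5,-19,11]):
        a=(proj(c,p+Rm@np.array(q))[0]-[x0,y0])*5.7; cv2.circle(t,tuple(int(v) for v in a),3,(0,0,255),-1)
    tiles.append(t)
cv2.imwrite("pics/z5.png",np.hstack(tiles))
w=capture("wrist"); print("wrist tip px",proj(w,p+Rm@np.array([0,0,11.])), "spacer", proj(w,[486.6,224.1,28]), "f",w["mtx"][0][0])
cv2.imwrite("pics/w5.png",w["image"][:,:,::-1])
```

```text
wrist tip px [[318.35172081 226.42751219]] spacer [[317.75004239 242.45892212]] f 286.21989704729657
```

View pics/z5.png

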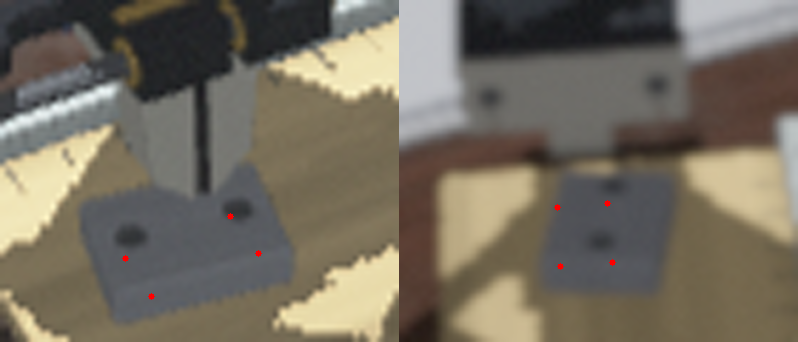

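Run:
```python
from h import *
def tri(a,b):
    (o1,d1),(o2,d2)=a,b; d1=d1[0];d2=d2[0]
    s=np.linalg.lstsq(np.c_[d1,-d2],o2-o1,rcond=None)[0]; P,Q=o1+s[0]*d1,o2+s[1]*d2; return ((P+Q)/2).round(1),np.linalg.norm(P-Q).round(1)
c=capture("scene"); d=capture("side"); o=get_obs()
print(o["time"],o["tool_pos"].round(1),o["joint_positions"].round(3))
print("tip",tri(ray(c,[(289.2,266.6)]),ray(d,[(257.3,172.2)])))
# spacer holes: scene left/right, side upper/lower
g=lambda x,y:(x/5.7+255,y/5.7+235); h=lambda x,y:((x-399)/5.7+225,y/5.7+145)
print("hole+y",tri(ray(c,[g(130,237)]),ray(d,[h(611,186)])),"hole-y",tri(ray(c,[g(238,209)]),ray(d,[h(600,241)])))
```

```text
4.1833 [479.  227.5  29.2] [ 0.299  0.549  1.721 -0.     0.871 -0.909]
tip (array([479.2, 226.4,  52.4]), np.float64(4.0))
hole+y (array([494.9, 239.6,  26.5]), np.float64(1.8)) hole-y (array([476.8, 208.3,  26.8]), np.float64(2.1))
```

Run:
```python
from h import *
import pickle
c=pickle.load(open("scene0.pkl","rb"))
for z in (188,205,222): print(z,proj(c,[[525-55,0,z],[525+55,0,z]]).round().tolist())
im=c["image"][95:145,290:420,::-1]; t=cv2.resize(im,None,fx=6,fy=6,interpolation=cv2.INTER_CUBIC)
for z in (188,222):
  for q in proj(c,[[525-46,0,z],[525-65,0,z],[525+46,0,z],[525+65,0,z]]): cv2.circle(t,tuple(int(v) for v in (q-[290,95])*6),3,(0,0,255) if z==188 else (0,255,0),-1)
cv2.imwrite("pics/z6.png",t)
```

```text
188 [[370.0, 153.0], [325.0, 136.0]]
205 [[371.0, 145.0], [325.0, 128.0]]
222 [[371.0, 137.0], [325.0, 120.0]]
```

View pics/z6.png

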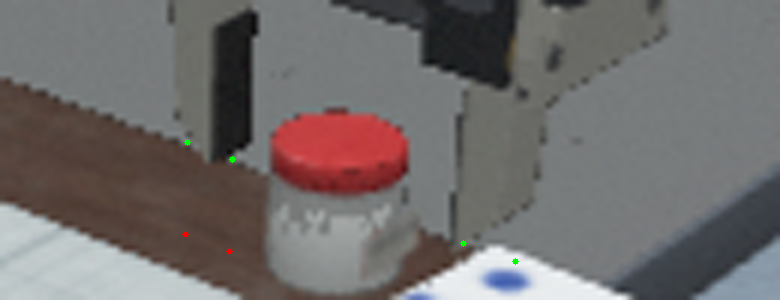

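The picture settles it. The real fingertips (bottoms at about (213,160) and (458,240)) match the green marks, so they sit 23 mm above the reported TCP height, not 11 mm below it. Pass 1 simply went over the spacer. From now on, tip z = reported z + 23. Backing off, then lowering to about z=-3.

```bash
python3 -m inch '[0,0,0,0.014,0,0,1, 0,0,0,0.014,0,0,1, 0,0,0,0.014,0,0,1, 0,0,0,0.014,0,0,1, 0,0,0,0,0,0.01,1, 0,0,0,0,0,0.01,1, 0,0,0,0,0,0.01,1, 0,0,0,0,0,0.005,1, 0,0,0,0,0,0.003,1, 0,0,0,0,0,0,1]'
python3 - <<'E'
from h import *
go(-62,70,-3)
E
```

```text
time: 5.02
tool_pos: [437.2, 243.0, -2.2]
tcp_rot: [-3.141, -0.001, 2.778]
contact_force: [-0.6, 0.3, 0.4]
grip_width: 0.8
finger_force: 0.0
at jig [-63.1  70.4] -2.2 yaw 159.2 F [-0.6  0.3  0.4] tool shift mm [-1.1 -0.4  0.8] units [-0.0014 -0.0005  0.001 ]
```

```bash
python3 -m inch '[0,0,0,-0.006,0,0.001,1, 0,0,0,-0.006,0,0,1, 0,0,0,-0.006,0,0,1, 0,0,0,-0.005,0,0,1, 0,0,0,-0.005,0,0,1, 0,0,0,-0.005,0,0,1]'
python3 -m inch '[0,0,0,-0.005,0,0,1, 0,0,0,-0.005,0,0,1, 0,0,0,-0.005,0,0,1,0,0,0,-0.005,0,0,1]'
python3 -c "
from h import *
go(3.5,70,-3)
c=capture('wrist')
k=spacer(c,(280,150,380,232)) 
print(k.min(0),k.max(0))
c=capture('scene'); print(proj(c,np.r_[O,28]))"
```

```text
time: 5.52
tool_pos: [462.2, 233.7, -2.0]
tcp_rot: [-3.141, -0.0, 2.778]
contact_force: [-1.6, 1.4, 0.9]
grip_width: 0.3
finger_force: 0.9
time: 5.85
tool_pos: [477.2, 228.1, -2.0]
tcp_rot: [-3.142, -0.0, 2.778]
contact_force: [-2.4, 1.3, 0.9]
grip_width: 0.5
finger_force: 1.0
at jig [-20.4  70.7] -2.0 yaw 159.2 F [-2.4  1.3  0.9] tool shift mm [-23.9  -0.7   1. ] units [-0.0299 -0.0009  0.0012]
[327 231] [328 231]
[[317.16091497 256.94644934]]
```

Pushing with about 2.5 N. Continuing, with smaller steps near the rail.

```bash
python3 -m inch '[0,0,0,-0.004,0,0,1, 0,0,0,-0.004,0,0,1, 0,0,0,-0.004,0,0,1, 0,0,0,-0.004,0,0,1, 0,0,0,-0.0025,0,0,1]'
python3 -m inch '[0,0,0,-0.002,0,0,1, 0,0,0,-0.0015,0,0,1]'
python3 -m inch '[0,0,0,-0.0015,0,0,1, 0,0,0,-0.001,0,0,1]'
python3 -c "
from h import *
go(3.5,70,-3)"
```

```text
time: 6.37
tool_pos: [491.2, 222.9, -2.1]
tcp_rot: [3.141, 0.0, 2.778]
contact_force: [-1.3, 0.3, -0.1]
grip_width: 0.6
finger_force: 0.5
time: 6.53
tool_pos: [493.5, 221.9, -2.1]
tcp_rot: [3.142, 0.0, 2.778]
contact_force: [-1.3, 0.3, 0.9]
grip_width: 0.3
finger_force: 0.6
time: 6.7
tool_pos: [495.3, 221.3, -2.1]
tcp_rot: [3.142, 0.0, 2.778]
contact_force: [-0.7, 0.4, -0.1]
grip_width: 0.5
finger_force: 0.5
at jig [-1.  70.7] -2.1 yaw 159.2 F [-0.7  0.4 -0.1] tool shift mm [-4.5 -0.7  0.9] units [-0.0057 -0.0009  0.0012]
```

```bash
python3 -m inch '[0,0,0,-0.0015,0,0,1, 0,0,0,-0.0015,0,0,1]'
python3 -m inch '[0,0,0,-0.0015,0,0,1, 0,0,0,-0.001,0,0,1]'
python3 -m inch '[0,0,0,-0.001,0,0,1, 0,0,0,-0.001,0,0,1]'
```

```text
time: 6.87
tool_pos: [497.5, 220.4, -2.1]
tcp_rot: [3.142, 0.0, 2.778]
contact_force: [-1.3, 0.1, 0.3]
grip_width: 0.6
finger_force: 0.5
time: 7.03
tool_pos: [499.1, 219.9, -2.1]
tcp_rot: [3.142, -0.001, 2.778]
contact_force: [-3.0, 2.6, 0.4]
grip_width: 0.4
finger_force: 2.1
time: 7.2
tool_pos: [499.3, 219.7, -2.3]
tcp_rot: [-3.141, -0.003, 2.778]
contact_force: [-8.6, 5.6, 3.4]
grip_width: 0.4
finger_force: 4.5
```

The spacer is pressed against the rail at about 10 N. Now backing off, lifting, and turning another quarter turn so the camera ends up on the pocket side.

```bash
python3 -m inch '[0,0,0,0,0,0,1, 0,0,0,0,0,0,1, 0,0,0,0.015,0,0,1, 0,0,0,0.025,0,0,1, 0,0,0,0,0,-0.03,1, 0,0,0,0,0,-0.04,1, 0,0,-0.0805,0,0,-0.04,1, 0,0,-0.0805,0,0,0,1, 0,0,-0.0805,0,0,0,1, 0,0,-0.0805,0,0,0,1]'; python3 -m inch '[0,0,-0.0805,0,0,0,1, 0,0,-0.0805,0,0,0,1, 0,0,-0.0805,0,0,0,1, 0,0,-0.0805,0,0,0,1, 0,0,-0.0805,0,0,0,1, 0,0,-0.0805,0,0,0,1, 0,0,-0.0805,0,0,0,1, 0,0,-0.0805,0,0,0,1, 0,0,-0.0805,0,0,0,1, 0,0,0,0,0,0,1]'
python3 - <<'E'
from h import *
go(33,135,90)
E
```

```text
time: 8.03
tool_pos: [471.2, 230.7, 86.9]
tcp_rot: [-3.142, 0.003, -3.016]
contact_force: [0.1, 0.1, -0.7]
grip_width: 0.3
finger_force: 0.0
time: 8.87
tool_pos: [470.9, 230.5, 86.0]
tcp_rot: [-3.141, 0.0, -1.931]
contact_force: [-0.2, 0.2, 0.3]
grip_width: 0.6
finger_force: 0.0
at jig [-27.2  70.7] 86.0 yaw -110.6 F [-0.2  0.2  0.3] tool shift mm [-64.1 -60.4  -3.9] units [-0.0801 -0.0755 -0.0048]
```

```bash
python3 -m inch '[0,0,0,-0.02,-0.0189,-0.001,1, 0,0,0,-0.02,-0.0189,-0.001,1, 0,0,0,-0.02,-0.0189,-0.001,1, 0,0,0,-0.02,-0.0189,-0.001,1, 0,0,0,0,0,0,1, 0,0,0,0,0,0,1]'
python3 - <<'E'
from h import *
import pickle
go(33,135,-3)
for n in("wrist","scene"):
    c=capture(n); pickle.dump(c,open(n+"7.pkl","wb"))
    if n=="wrist": cv2.imwrite("pics/w7.png",c["image"][:,:,::-1])
    for y in (40,70,100): print(n,y,proj(c,np.r_[O+35*XJ+y*YJ,28]).round())
E
```

```text
time: 9.37
tool_pos: [550.4, 268.9, 88.6]
tcp_rot: [-3.141, -0.0, -1.938]
contact_force: [-0.6, -0.1, 0.1]
grip_width: 0.5
finger_force: 0.0
at jig [ 33.5 134.9] 88.6 yaw -111.0 F [-0.6 -0.1  0.1] tool shift mm [-0.2  0.5 91.6] units [-0.0002  0.0007  0.1145]
wrist 40 [[318.  92.]]
wrist 70 [[318. 130.]]
wrist 100 [[319. 166.]]
scene 40 [[290. 253.]]
scene 70 [[276. 258.]]
scene 100 [[261. 264.]]
```

View pics/w7.png

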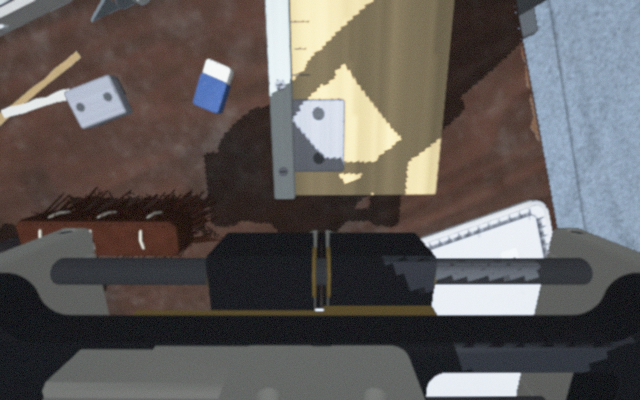

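The view shows the spacer flush along the rail: corners at about (293,99), (344,99), (344,171) and (294,170), with the rail edge at x≈292.

Run:
```python
from h import *
import pickle
c=pickle.load(open("wrist7.pkl","rb"))
P=onz(c,[(293,99),(344,99),(344,171),(294,170)],28); print(tojig(P).round(1))
print("rail inner",tojig(onz(c,[(291,60),(294,192)],26)).round(1), "rail outer", tojig(onz(c,[(265,2),(275,198)],26)).round(1),"board corner",tojig(onz(c,[(437,194)],12)).round(1))
```

```text
[[ 55.5  45.2]
 [ 14.2  45.4]
 [ 13.2 104. ]
 [ 56.3 103. ]]
rail inner [[ 56.5  15.9]
 [ 57.  122.9]] rail outer [[ 75.  -24.4]
 [ 74.1 128.3]] board corner [[-75.9 128.3]]
```

```bash
python3 -m inch '[0,0,0,0,0.002,0.03,1, 0,0,0,0,0,0.03,1, 0,0,0,0,0,0.03,1, 0,0,0,0,0,0.015,1, 0,0,0,0,0,0.009,1, 0,0,0,0.008,0,0,1, 0,0,0,0.006,0,0,1, 0,0,0,0.005,0,0,1, 0,0,0,0,0,0,1]'
python3 -c "
from h import *
go(33,70,-3)"
```

```text
time: 10.22
tool_pos: [543.8, 254.4, -0.7]
tcp_rot: [-3.14, 0.001, -1.936]
contact_force: [1.0, -0.3, -0.1]
grip_width: 0.5
finger_force: 0.0
at jig [ 32.5 118.9] -0.7 yaw -110.9 F [ 1.  -0.3 -0.1] tool shift mm [48.9 -0.6  2.3] units [ 0.0612 -0.0007  0.0029]
```

```bash
python3 -m inch '[0,0,0,0.0055,-0.0001,0.0015,1, 0,0,0,0.0055,-0.0001,0,1, 0,0,0,0.0055,-0.0001,0,1, 0,0,0,0.0055,-0.0001,0,1, 0,0,0,0.0055,-0.0001,0,1, 0,0,0,0.0055,-0.0001,0,1, 0,0,0,0.0055,-0.0001,0,1, 0,0,0,0.0055,-0.0001,0,1, 0,0,0,0.0055,-0.0001,0,1, 0,0,0,0,0,0,1]'
cat > chk.py <<'E'
from h import *
go(33,-45.5,-3)
c=capture("scene"); 
im=c["image"]; import sys
# spacer in scene: grey blob on board by colour
m=np.zeros(im.shape[:2],np.uint8)
b=proj(c,[np.r_[O+x*XJ+y*YJ,12] for x,y in((-70,-60),(56,-60),(56,128),(-70,128))]).astype(np.int32)
cv2.fillConvexPoly(m,b,1); I=im.astype(int)
g=(m>0)&(I[...,2]>I[...,0]-5)&(I[...,0]>60)
ys,xs=np.where(g); print("grey px",len(xs))
c=capture("wrist"); I=c["image"].astype(int)
P=[(x,y) for y in range(0,228) for x in range(200,450) if I[y,x,2]>I[y,x,0]-5 and I[y,x,0]>60]
J=tojig(onz(c,P,28)); s=(J[:,0]>8)&(J[:,0]<54)&(J[:,1]<100)&(J[:,1]>-108)
if s.sum()>30:
    r=cv2.minAreaRect(J[s].astype(np.float32)); print("wrist grey",s.sum(),r); print("x range",np.percentile(J[s][:,0],[1,99]).round(1),"y range",np.percentile(J[s][:,1],[1,99]).round(1))
E
python3 chk.py
```

```text
time: 11.05
tool_pos: [529.4, 216.9, -3.4]
tcp_rot: [3.141, -0.001, -1.936]
contact_force: [-0.2, 0.4, -0.2]
grip_width: 0.2
finger_force: 0.0
at jig [32.3 78.7] -3.4 yaw -110.9 F [-0.2  0.4 -0.2] tool shift mm [124.2  -0.9  -0.3] units [ 0.1553 -0.0011 -0.0004]
grey px 357
wrist grey 7465 ((33.914615631103516, 38.02788543701172), (56.927425384521484, 40.13956069946289), 89.98956298828125)
x range [14.5 53.6] y range [10.1 65.9]
```

Square and tracking along the rail, with the spacer centre at y≈39. Continuing.

```bash
python3 -m inch '[0,0,0,0.006,-0.0002,0,1, 0,0,0,0.006,-0.0001,0,1, 0,0,0,0.006,-0.0001,0,1, 0,0,0,0.006,-0.0001,0,1, 0,0,0,0.006,-0.0001,0,1, 0,0,0,0.006,-0.0001,0,1, 0,0,0,0.006,-0.0001,0,1, 0,0,0,0.006,-0.0001,0,1, 0,0,0,0.006,-0.0001,0,1, 0,0,0,0,0,0,1]'
python3 chk.py
```

```text
time: 11.98
tool_pos: [514.9, 176.2, -3.2]
tcp_rot: [3.141, -0.001, -1.936]
contact_force: [0.2, -0.1, 0.8]
grip_width: 0.1
finger_force: 0.0
at jig [33.3 35.6] -3.2 yaw -110.9 F [ 0.2 -0.1  0.8] tool shift mm [81.1  0.1 -0.2] units [ 1.014e-01  1.000e-04 -2.000e-04]
grey px 327
wrist grey 7655 ((32.289222717285156, -32.84152603149414), (115.32806396484375, 42.872928619384766), 86.40794372558594)
x range [ 9.1 53.6] y range [-84.7  23. ]
```

```bash
cat > chk2.py <<'E'
from h import *
go(33,-45.5,-3)
ty=tojig(get_obs()["tool_pos"])[1]
c=capture("wrist"); I=c["image"].astype(int)
for y in (ty-65,ty-50,ty-40,ty-30,ty-20):
    X=np.arange(-5,62,.5); px=proj(c,[np.r_[O+x*XJ+y*YJ,28] for x in X]).round().astype(int)
    ok=(px[:,1]<230)&(px[:,1]>=0)
    if not ok.all(): print(round(y,1),"hidden"); continue
    v=I[px[:,1],px[:,0]]; g=v[:,2]>v[:,0]-5
    print(round(y,1),"grey from x=",X[g][0] if g.any() else None, ''.join('#' if a else '.' for a in g[::2]))
E
python3 chk2.py
python3 -m inch '[0,0,0,0.006,-0.0001,0,1, 0,0,0,0.006,-0.0001,0,1, 0,0,0,0.006,-0.0001,0,1, 0,0,0,0.006,-0.0001,0,1, 0,0,0,0.006,-0.0001,0,1, 0,0,0,0.006,-0.0001,0,1, 0,0,0,0.006,-0.0001,0,1, 0,0,0,0,0,0,1]'
python3 chk2.py
```

```text
at jig [33.5 36.4] -3.1 yaw -110.9 F [ 0.6 -0.  -0.5] tool shift mm [81.9  0.4 -0.1] units [ 0.1024  0.0005 -0.0002]
-28.6 grey from x= 14.5 ....................###############################################
-13.6 grey from x= 14.5 ....................###############################################
-3.6 grey from x= 14.0 ...................################################################
6.4 grey from x= 14.5 ....................###############################################
16.4 grey from x= 14.5 ....................###############################################
time: 12.8
tool_pos: [503.2, 144.6, -3.3]
tcp_rot: [3.141, -0.001, -1.936]
contact_force: [-0.1, 0.0, 0.4]
grip_width: 0.3
finger_force: 0.0
at jig [33.5  1.9] -3.3 yaw -110.9 F [-0.1  0.   0.4] tool shift mm [47.4  0.5 -0.3] units [ 0.0593  0.0006 -0.0004]
-63.1 grey from x= 14.5 ....................###############################################
-48.1 grey from x= 14.5 ....................###############################################
-38.1 grey from x= 14.0 ...................################################################
-28.1 grey from x= 14.5 ....................###############################################
-18.1 grey from x= 14.5 ....................###############################################
```

Still square and on the rail. Into the pocket, slower.

```bash
python3 -m inch '[0,0,0,0.005,0,0,1, 0,0,0,0.005,0,0,1, 0,0,0,0.005,0,0,1, 0,0,0,0.005,0,0,1, 0,0,0,0.005,0,0,1]'
python3 -m inch '[0,0,0,0.005,0,0,1, 0,0,0,0.004,0,0,1, 0,0,0,0.004,0,0,1, 0,0,0,0.004,0,0,1, 0,0,0,0.003,0,0,1]'
python3 -m inch '[0,0,0,0.002,0,0,1, 0,0,0,0.0015,0,0,1]'
python3 chk2.py
```

```text
time: 13.27
tool_pos: [496.5, 126.6, -3.3]
tcp_rot: [3.142, -0.0, -1.935]
contact_force: [-0.1, 0.9, -0.5]
grip_width: 0.2
finger_force: 0.4
time: 13.68
tool_pos: [490.8, 111.6, -3.3]
tcp_rot: [3.142, -0.0, -1.935]
contact_force: [0.1, 0.4, -0.6]
grip_width: 0.5
finger_force: 0.4
time: 13.85
tool_pos: [489.9, 109.2, -3.2]
tcp_rot: [-3.141, 0.0, -1.935]
contact_force: [0.2, 0.4, -0.3]
grip_width: 0.4
finger_force: 0.3
at jig [ 33.7 -36. ] -3.2 yaw -110.9 F [ 0.2  0.4 -0.3] tool shift mm [ 9.5  0.7 -0.2] units [ 0.0119  0.0009 -0.0003]
-101.0 grey from x= -1.0 ....#############...###############################################
-86.0 grey from x= -1.0 ....#############..################################################
-76.0 grey from x= -5.0 ###########........################################################
-66.0 grey from x= -1.0 ....#...............###############################################
-56.0 grey from x= 14.0 ...................################################################
```

```bash
python3 -m inch '[0,0,0,0.003,0,0,1, 0,0,0,0.002,0,0,1]'
python3 -m inch '[0,0,0,0.0015,0,0,1, 0,0,0,0.0015,0,0,1]'
python3 -m inch '[0,0,0,0.001,0,0,1, 0,0,0,0.001,0,0,1]'
python3 -m inch '[0,0,0,0.001,0,0,1, 0,0,0,0.001,0,0,1]'
```

```text
time: 14.07
tool_pos: [488.6, 105.6, -3.2]
tcp_rot: [-3.141, 0.0, -1.935]
contact_force: [0.1, 0.8, -0.6]
grip_width: 0.8
finger_force: 0.5
time: 14.23
tool_pos: [487.7, 103.3, -3.2]
tcp_rot: [-3.141, 0.0, -1.935]
contact_force: [0.4, 0.7, -0.8]
grip_width: 0.2
finger_force: 0.4
time: 14.4
tool_pos: [487.1, 101.9, -3.2]
tcp_rot: [-3.141, 0.0, -1.935]
contact_force: [0.0, -0.6, 0.0]
grip_width: 0.4
finger_force: 0.5
time: 14.57
tool_pos: [486.6, 100.4, -3.2]
tcp_rot: [-3.141, 0.0, -1.935]
contact_force: [1.5, 0.7, 0.4]
grip_width: 0.2
finger_force: 0.5
```

```bash
python3 -m inch '[0,0,0,0.001,0,0,1, 0,0,0,0.001,0,0,1]'
python3 -m inch '[0,0,0,0.001,0,0,1, 0,0,0,0.0005,0,0,1]'
python3 -m inch '[0,0,0,0.0005,0,0,1, 0,0,0,0.0005,0,0,1]'
```

```text
time: 14.73
tool_pos: [486.3, 99.2, -3.2]
tcp_rot: [-3.141, 0.001, -1.935]
contact_force: [2.0, 6.0, 0.1]
grip_width: 0.1
finger_force: 2.9
time: 14.9
tool_pos: [486.3, 99.0, -3.0]
tcp_rot: [-3.141, 0.002, -1.936]
contact_force: [1.2, 10.1, -0.4]
grip_width: 0.8
finger_force: 5.0
time: 15.07
tool_pos: [486.2, 98.9, -2.9]
tcp_rot: [-3.14, 0.003, -1.936]
contact_force: [3.4, 13.5, -1.0]
grip_width: 0.6
finger_force: 6.7
```

Seated on the stop (13 N). I'll rub toward the rail under this load, to close any gap there, then retreat straight back and up.

```bash
python3 -m inch '[0,0,0,0,-0.0008,0,1, 0,0,0,0,-0.0008,0,1, 0,0,0,0,-0.0008,0,1, 0,0,0,0,0,0,1]'
python3 -m inch '[0,0,0,-0.004,0,0,1, 0,0,0,-0.015,0.003,0,1, 0,0,0,-0.03,0,0,1, 0,0,0,-0.03,0,-0.02,1, 0,0,0,0,0,-0.04,1, 0,0,0,0,0,-0.04,1, 0,0,0,0,0,-0.04,1, 0,0,0,0,0,-0.04,1, 0,0,0,0,0,0,1, 0,0,0,0,0,0,1]'
cat > fin.py <<'E'
from h import *
go(33,0,100)
c=capture("wrist"); I=c["image"].astype(int)
X=np.arange(-5,80,.5)
for y in (-105,-95,-85,-75,-62):
    px=proj(c,[np.r_[O+x*XJ+y*YJ,28] for x in X]).round().astype(int); v=I[px[:,1].clip(0,399),px[:,0].clip(0,639)]
    g=v[:,2]>v[:,0]-5; print(y,px[0],''.join('#' if a else '.' for a in g), v[36:140:4].mean(1).round().astype(int).tolist())
Y=np.arange(-135,-30,.5)
for x in (22,35,48):
    px=proj(c,[np.r_[O+x*XJ+y*YJ,28] for y in Y]).round().astype(int); v=I[px[:,1].clip(0,399),px[:,0].clip(0,639)]
    print(x,px[0],px[-1],[(Y[i],int(v[i].mean())) for i in range(0,len(Y),4)], "grey ends", Y[(v[:,2]>v[:,0]-5)].max())
E
python3 fin.py
```

```text
time: 15.4
tool_pos: [486.4, 98.8, -3.1]
tcp_rot: [3.14, 0.003, -1.936]
contact_force: [-1.7, 15.8, 2.6]
grip_width: 0.6
finger_force: 6.7
time: 16.23
tool_pos: [508.5, 156.8, 142.5]
tcp_rot: [-3.138, 0.002, -1.935]
contact_force: [-0.1, -0.1, -0.5]
grip_width: 0.6
finger_force: 0.0
at jig [34.1 15.1] 142.5 yaw -110.9 F [-0.1 -0.1 -0.5] tool shift mm [15.2  1.3 42.5] units [0.019  0.0016 0.0531]
-105 [362  71] ......#######################..........############################################################################################################################....... [111, 100, 109, 109, 113, 108, 136, 218, 223, 160, 128, 128, 127, 133, 208, 228, 226, 226, 226, 226, 228, 208, 213, 248, 246, 218]
-95 [361  82] ......#########################........###########################################################################################################################........ [110, 102, 110, 109, 112, 113, 107, 112, 107, 108, 113, 129, 166, 210, 229, 228, 227, 227, 227, 226, 227, 221, 213, 248, 249, 249]
-85 [361  93] .......########################.......################
[... 4481 characters left out ...]
), 108), (np.float64(-81.0), 110), (np.float64(-79.0), 105), (np.float64(-77.0), 102), (np.float64(-75.0), 107), (np.float64(-73.0), 106), (np.float64(-71.0), 110), (np.float64(-69.0), 106), (np.float64(-67.0), 107), (np.float64(-65.0), 104), (np.float64(-63.0), 117), (np.float64(-61.0), 213), (np.float64(-59.0), 221), (np.float64(-57.0), 162), (np.float64(-55.0), 126), (np.float64(-53.0), 145), (np.float64(-51.0), 125), (np.float64(-49.0), 121), (np.float64(-47.0), 119), (np.float64(-45.0), 123), (np.float64(-43.0), 121), (np.float64(-41.0), 119), (np.float64(-39.0), 118), (np.float64(-37.0), 107), (np.float64(-35.0), 115), (np.float64(-33.0), 123), (np.float64(-31.0), 121)] grey ends -56.0
```

The spacer is flush: one continuous seam at y=-115 across its width, no wood showing between it and the rail, and its free edge at the same x all along. The arm is clear.

```bash
python3 -c "
from h import *
print(close_job())"
```

```text
the job is handed in; nothing more can be done
None
```

The spacer is home in the corner pocket, flush and square against both rail and end stop by the last wrist image; the highest force I read was about 16 N, the arm finished clear at 16 s, and the job is handed in, though no verdict came back and I did not re-measure the loupe, eraser and spool.

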